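Stroke the table chimes

TASK

Sound the table chimes for tidy-up time: run the fingertips lightly along the row of hanging tubes, starting at the longest and ending at the shortest, so that your fingers set every tube swinging in turn. Only stroke the tubes, do not drag or lift them aside; the wooden stand is not knocked, and the frog and the mallet stay where they are. Then take the hand away and let the tubes come to rest.

Things in the scene. Friction and masses are not known exactly. Their poses are not given: they have to be found in the camera images.
- chimes: Fixed table chimes: base board 125 x 300 x 18 mm, two posts, a cross rail (top at z = 240 mm), six hooks towards -x. Origin on the surface below mid-row; +y along the row to the longest tube (on the robot's left), +x from tubes to rail. Tubes hang from x = 0, y = 90, 54, 18, -18, -54, -90, z = 228 mm. Rail and posts (y = +-130 mm) begin at x = 55 mm; hooks end at x = -2 mm. The front is free.
- tube_1: The longest chime tube: plain aluminium, 16 mm across, 175 mm long, about 58 g. Origin: its hanging point at the hook; the tube reaches from 12 mm to 187 mm below it along its own -z (at rest straight down). Polished and slippery; swings freely any way (a touch close under the hook flings it); left alone the swing dies out in about 3 s.
- tube_2: The second longest chime tube: plain aluminium, 16 mm across, 160 mm long, about 53 g. Origin: its hanging point at the hook; the tube reaches from 12 mm to 172 mm below it along its own -z (at rest straight down). Polished and slippery; swings freely any way (a touch close under the hook flings it); left alone the swing dies out in about 3 s.
- tube_3: The third longest chime tube: plain aluminium, 16 mm across, 145 mm long, about 48 g. Origin: its hanging point at the hook; the tube reaches from 12 mm to 157 mm below it along its own -z (at rest straight down). Polished and slippery; swings freely any way (a touch close under the hook flings it); left alone the swing dies out in about 3 s.
- tube_4: The third shortest chime tube: plain aluminium, 16 mm across, 130 mm long, about 43 g. Origin: its hanging point at the hook; the tube reaches from 12 mm to 142 mm below it along its own -z (at rest straight down). Polished and slippery; swings freely any way (a touch close under the hook flings it); left alone the swing dies out in about 3 s.
- tube_5: The second shortest chime tube: plain aluminium, 16 mm across, 115 mm long, about 38 g. Origin: its hanging point at the hook; the tube reaches from 12 mm to 127 mm below it along its own -z (at rest straight down). Polished and slippery; swings freely any way (a touch close under the hook flings it); left alone the swing dies out in about 3 s.
- tube_6: The shortest chime tube: plain aluminium, 16 mm across, 100 mm long, about 33 g. Origin: its hanging point at the hook; the tube reaches from 12 mm to 112 mm below it along its own -z (at rest straight down). Polished and slippery; swings freely any way (a touch close under the hook flings it); left alone the swing dies out in about 3 s.
- frog: Ceramic frog, loose, 80 mm wide, 75 mm high; origin at the centre of its underside. Stands beside one end of the chimes. Leave it alone.
- mallet: Wooden toy mallet lying on the surface, loose, 172 mm long along its x, 44 mm high, head 44 x 75 mm at its +x end; origin under its handle's axis, 90 mm from the handle's end. Lies beside the other end of the chimes. Not needed: leave it alone.

How it is judged:
On the way, in this order (a step that is already met when the one before it is completed fails the run):
1. the fingers push the longest tube at least 4 degrees out of plumb, the other tubes still hanging quiet (angle between tube_1's own z axis and vertical above 0.07 rad and contact force between the fingers and tube_1 above 0.01 N and angle between each of tube_2, tube_3, tube_4, tube_5, tube_6's own z axis and vertical below 0.05 rad).
2. the fingers push the second longest tube at least 4 degrees out of plumb (angle between tube_2's own z axis and vertical above 0.07 rad and contact force between the fingers and tube_2 above 0.01 N).
3. the fingers push the third longest tube at least 4 degrees out of plumb (angle between tube_3's own z axis and vertical above 0.07 rad and contact force between the fingers and tube_3 above 0.01 N).
4. the fingers push the third shortest tube at least 4 degrees out of plumb (angle between tube_4's own z axis and vertical above 0.07 rad and contact force between the fingers and tube_4 above 0.01 N).
5. the fingers push the second shortest tube at least 4 degrees out of plumb (angle between tube_5's own z axis and vertical above 0.07 rad and contact force between the fingers and tube_5 above 0.01 N).
6. the fingers push the shortest tube at least 4 degrees out of plumb (angle between tube_6's own z axis and vertical above 0.07 rad and contact force between the fingers and tube_6 above 0.01 N).
At the end, for the whole second after the job is handed in: After all six tubes were set swinging by the fingers in order, longest to shortest: every tube hangs within 0.05 rad (3 degrees) of plumb, and the frog and the mallet are within 15 mm of where they stood (angle between each of tube_1, tube_2, tube_3, tube_4, tube_5, tube_6's own z axis and vertical below 0.05 rad and distance of each of frog, mallet from where it was at the start of the episode below 0.015 m); the robot touches nothing.
It fails at once if a tube is pulled or lifted more than 45 degrees aside (angle between any of tube_1, tube_2, tube_3, tube_4, tube_5, tube_6's own z axis and vertical above 0.8 rad).
It fails at once if the tubes or the stand are hit or pushed with more than 20 N (contact force between any of the fingers, the arm and chimes above 20 N).
It fails at once if the frog or the mallet is shifted or lifted by more than 15 mm (distance of any of frog, mallet from where it was at the start of the episode above 0.015 m).
It also fails if it takes over 48 s, if anything falls off the work surface, if the arm or the gripper's body presses on something with over 40 N, if the wrist force passes 120 N, or if a joint passes its speed limit or range.

ROBOT

A 6-joint arm with a two-finger parallel gripper is mounted at the origin on the work surface. World frame = base frame: x ahead of the robot, y to its left, z up, the work surface at z = 0. Lengths are in m, angles in rad, forces in N, time in s.
With the tool pointing down it reaches from about 0.275 to 0.875 m from the base axis. Payload 12.5 kg.
Tool frame: the origin (TCP) lies on the centre line of the jaws, within the pads' length; the fingertips stand r.finger_overhang ahead of it and the grasp point (between the pads) lies 3 mm ahead of it (r.finger_overhang is the distance from the TCP to the fingertips, in m); z points along the fingers, y is the line along which they close (so a half turn about z gives the same grasp; the last joint's range is limited). The gripper opens to 85 mm and grips with 20 to 120 N. Pads are 22 mm wide; open, the fingers measure 114 mm over their backs; the gripper's body (76 mm by 85 mm) begins 54 mm behind the grasp point. The pads swing forward as they close: fully open they stand 13 mm farther back than shut.
Start: joints at [1.099, 0.351, 1.652, -0, 1.139, -0.085], TCP at [0.207, 0.509, 0.253] pointing down, gripper open.
Joint ranges: [-2.75, 2.75], [-0.79, 2.1], [0.01, 2.65], [-1.57, 4.71], [0.07, 3.14], [-2.87, 2.87]. Speed limits (rad/s): [2.22, 2.22, 2.79, 3.14, 3.14, 3.14].

INTERFACE

Orientations are given as a unit quaternion [x, y, z, w].
In Python, from cell import r, optics gives the robot as it stands. The module is installed in compiled form; this text tells all that it offers. Calls block until the motion is done:
- r.move_to(position, orientation): joint-space move of the TCP to a pose.
- r.move_linear(position, rot=None, vel=0.15): straight line of the TCP; rot=None keeps the orientation; vel is the mean speed in m/s.
- r.set_joints(angles): joint-space move.
- r.set_gripper(opening, squeeze=None): opening from 0.0 (shut) to 1.0 (fully open); squeeze is the grip in N (None keeps the last); returns when the fingers have stopped.
- r.sleep(seconds).
- r.inverse_kinematics(position, orientation): joint angles nearest the present ones, or None.
- optics.get_image(name): name is "scene" or "top" or "wrist"; returns a dict with "pixels" (420x560x3 uint8, red, green, blue), "depth" (420x560 float32, m along the optical axis (not along the pixel's ray), 0 where there is no reading), "fx", "fy", "cx", "cy" (pixels), "camera_from_world" (4x4, takes a point from world to camera coordinates); the wrist camera has in their place "mount" (4x4, takes a point from camera to tool coordinates, whose origin is the TCP and whose axes are the flange's). Camera axes: x right, y down, z forward; pixel columns grow to the right and rows downward; lengths in m; the calibration is good to about 2 mm. A picture is of the moment at which its call begins: read the wrist's pose just before it.
A pose or a line that the arm cannot do raises r.PlanningError and nothing moves.
- r.hand_in(): hands the job in; it is judged then, once.
Readings, each from a call of its own:
- r.current_t(): time.
- r.current_q(): joint angles.
- r.current_qvel(): joint speeds.
- r.current_effort(): joint torques, N m.
- r.current_tool_pos(): TCP position.
- r.current_ee_rot(): TCP orientation.
- r.current_contact_force(): force on the tool from outside, world axes, zero at the start.
- r.current_torque(): the same for the moment, N m.
- r.current_opening(): opening from 0.0 (shut) to 1.0 (fully open).
- r.current_finger_force(): force on a finger pad.
Only numpy, scipy, OpenCV 4.12 (cv2) and the standard library are available. Lean on these libraries where they do the work, as an engineer would, in place of code of your own. Each camera call takes 0.05 s, during which the arm holds its last target. There are 200 camera calls.

## Working session

There is one attempt and no reset: what is moved stays moved. The work goes in short steps, each a Python script; the robot and the scene stay as the last script left them, time stands still between calls to the robot, and variables do not carry over. Pictures are saved under pics/ and viewed, at most 10 in all, crops included, and the job is handed in when it is done.

```bash
mkdir -p pics
python3 - <<'E'
from cell import r, optics
import cv2, numpy as np
for n in ("scene","top"):
    d=optics.get_image(n); cv2.imwrite(f"pics/{n}.png",d["pixels"][:,:,::-1]); np.savez(f"{n}.npz",**{k:d[k] for k in d})
    print(n,np.round(d["camera_from_world"],3).tolist(),d["fx"],d["cx"],d["cy"])
print(r.finger_overhang,r.current_t(),r.current_ee_rot(),r.current_tool_pos())
E
```

```text
scene [[-0.274, 0.962, 0.015, 0.111], [0.827, 0.243, -0.507, -0.441], [-0.491, -0.127, -0.862, 1.432], [0.0, 0.0, 0.0, 1.0]] 432.52684726009244 272.5092497535307 209.5112893890938
top [[0.009, -1.0, -0.018, 0.051], [-0.999, -0.008, -0.042, 0.599], [0.041, 0.018, -0.999, 1.046], [0.0, 0.0, 0.0, 1.0]] 434.77876913358205 282.0369560245847 209.76647744741936
0.022 0.1 [ 1.92197167e-01  9.81356194e-01 -4.97951605e-04 -1.44571271e-04] [0.2073317  0.50913218 0.25281815]
```

View pics/scene.png

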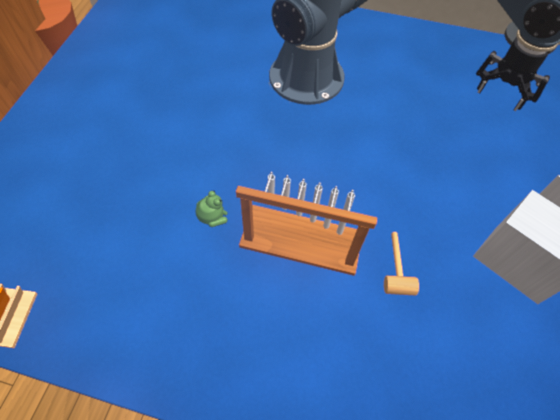

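View pics/top.png

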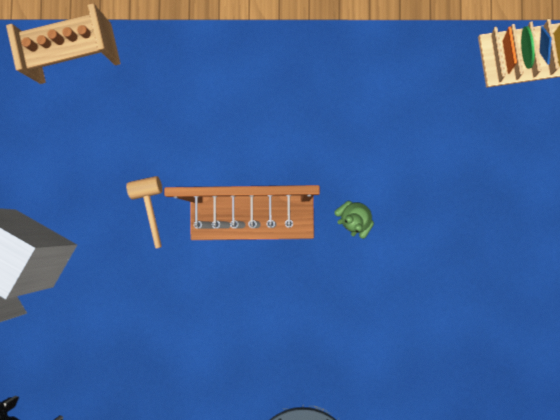

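The scene view shows the chimes in front of the robot. In the top view the rail spans (165–319, 190), and the tube tops run from (198,225), the long end, to (289,224). The mallet is on the left at (150,210) and the frog on the right at (355,218). Next I'll measure these from depth.

Run:
```python
import numpy as np, cv2
def cloud(n):
    d=np.load(n+".npz"); z=d["depth"]; v,u=np.mgrid[:420,:560]
    P=np.stack([(u-d["cx"])/d["fx"]*z,(v-d["cy"])/d["fy"]*z,z],-1)
    T=np.linalg.inv(d["camera_from_world"]); W=P@T[:3,:3].T+T[:3,3]; W[z==0]=np.nan; return W,d["pixels"]
for n in("top","scene"):
    W,px=cloud(n); X,Y,Z=W[...,0],W[...,1],W[...,2]
    roi=(X>.3)&(X<.75)&(abs(Y-.1)<.4)
    def show(l,m):
        p=W[m&roi]; 
        if len(p)<5: print(l,len(p));return
        print(n,l,len(p),p.min(0).round(3),p.max(0).round(3),np.median(p,0).round(3),[np.round(a,3) for a in cv2.minAreaRect(p[:,:2].astype(np.float32))])
    hsv=cv2.cvtColor(px,cv2.COLOR_RGB2HSV)
    wood=(hsv[...,0]<20)&(hsv[...,1]>80)
    show("rail",wood&(Z>.23)&(Z<.26)); show("board",wood&(Z>.012)&(Z<.024)&(Y<.23))
    grey=(hsv[...,1]<70)
    show("tubes",grey&(Z>.05)&(Z<.26)&(Y<.24)&(X<.58))
    show("frog",(hsv[...,0]>35)&(hsv[...,0]<75)&(Z>.01))
    show("mallet",wood&(Z>.01)&(Z<.06)&(Y>.23))
    if n=="top":
        m=(grey&(Z>.2)&(Z<.26)&roi).astype(np.uint8)
        k,l,s,c=cv2.connectedComponentsWithStats(m)
        for i in range(1,k):
            p=W[l==i]; print(len(p),p.mean(0).round(3),p.min(0).round(3),p.max(0).round(3))
```

```text
top rail 1381 [ 0.577 -0.017  0.23 ] [0.636 0.278 0.246] [0.626 0.13  0.24 ] [array([0.606, 0.13 ]), array([0.057, 0.295]), np.float64(1.231)]
top board 3501 [ 0.526 -0.019  0.012] [0.635 0.23  0.024] [0.583 0.099 0.018] [array([0.581, 0.106]), array([0.105, 0.25 ]), np.float64(1.208)]
top tubes 549 [ 0.549 -0.118  0.065] [0.58  0.226 0.238] [0.563 0.146 0.216] [array([0.566, 0.054]), array([0.344, 0.029]), np.float64(89.333)]
top frog 893 [ 0.534 -0.162  0.01 ] [0.621 0.222 0.23 ] [ 0.58  -0.116  0.047] [array([0.587, 0.029]), array([0.383, 0.085]), np.float64(86.396)]
top mallet 1447 [0.505 0.23  0.012] [0.675 0.428 0.053] [0.608 0.359 0.021] [array([0.596, 0.322]), array([0.168, 0.19 ]), np.float64(9.094)]
19 [0.637 0.026 0.239] [0.637 0.008 0.236] [0.638 0.043 0.243]
9 [ 0.63  -0.018  0.239] [ 0.622 -0.019  0.236] [ 0.638 -0.017  0.242]
1 [0.631 0.278 0.24 ] [0.631 0.278 0.24 ] [0.631 0.278 0.24 ]
18 [0.634 0.167 0.238] [0.634 0.15  0.234] [0.635 0.184 0.241]
105 [0.579 0.111 0.224] [0.556 0.103 0.2  ] [0.618 0.117 0.236]
83 [0.576 0.075 0.224] [0.556 0.068 0.214] [0.618 0.082 0.
[... 488 characters left out ...]
 0.23 ] [0.641 0.279 0.245] [0.632 0.135 0.24 ] [array([0.63, 0.13]), array([0.021, 0.298]), np.float64(0.719)]
scene board 3888 [ 0.529 -0.02   0.012] [0.658 0.23  0.024] [0.598 0.111 0.019] [array([0.593, 0.106]), array([0.126, 0.25 ]), np.float64(1.176)]
scene tubes 806 [ 0.554 -0.118  0.051] [0.58  0.227 0.237] [0.57  0.147 0.19 ] [array([0.568, 0.055]), array([0.345, 0.024]), np.float64(89.588)]
scene frog 702 [ 0.544 -0.154  0.011] [ 0.624 -0.072  0.076] [ 0.596 -0.11   0.045] [array([ 0.59 , -0.116]), array([0.089, 0.067]), np.float64(69.214)]
scene mallet 1330 [0.509 0.23  0.01 ] [0.682 0.429 0.059] [0.638 0.357 0.023] [array([0.602, 0.32 ]), array([0.171, 0.194]), np.float64(9.794)]
```

```bash
cat > h.py <<'E'
import numpy as np
from scipy.spatial.transform import Rotation as R
from cell import r, optics
def q(pdeg,s=1):
    p=np.radians(pdeg); z=np.array([np.cos(p),0,-np.sin(p)]); y=s*np.array([np.sin(p),0,np.cos(p)])
    return R.from_matrix(np.c_[np.cross(y,z),y,z]).as_quat()
YAW=.02; O=np.array([.562,.129])
TY=np.array([90,54,18,-18,-54,-90])/1000
def row(x,y): # chime frame -> world xy
    c,s=np.cos(YAW),np.sin(YAW); return O+np.array([c*x-s*y,s*x+c*y])
E
python3 - <<'E'
from h import *
for p in(0,15,30,45):
  for s in(1,-1):
    for tip in([.40,.26,.15],[.575,.22,.14],[.575,.04,.14]):
        d=np.array([np.cos(np.radians(p)),0,-np.sin(np.radians(p))])
        a=r.inverse_kinematics(list(np.array(tip)-.022*d),q(p,s)); print(p,s,tip,None if a is None else np.round(a,2))
E
```

```text
0 1 [0.4, 0.26, 0.15] None
0 1 [0.575, 0.22, 0.14] None
0 1 [0.575, 0.04, 0.14] None
0 -1 [0.4, 0.26, 0.15] [0.93 0.84 2.38 4.08 1.62 0.06]
0 -1 [0.575, 0.22, 0.14] [ 0.49  0.85  2.17  3.64  1.47 -0.06]
0 -1 [0.575, 0.04, 0.14] [-0.02  0.86  2.33  3.12  1.62 -0.  ]
15 1 [0.4, 0.26, 0.15] None
15 1 [0.575, 0.22, 0.14] None
15 1 [0.575, 0.04, 0.14] None
15 -1 [0.4, 0.26, 0.15] [ 0.91  0.61  2.41  4.08  1.23 -0.1 ]
15 -1 [0.575, 0.22, 0.14] [ 0.48  0.67  2.19  3.68  1.06 -0.15]
15 -1 [0.575, 0.04, 0.14] [-0.02  0.65  2.35  3.12  1.16  0.  ]
30 1 [0.4, 0.26, 0.15] [0.84 0.4  2.38 4.2  0.84 2.78]
30 1 [0.575, 0.22, 0.14] [0.45 0.52 2.14 3.83 0.64 2.8 ]
30 1 [0.575, 0.04, 0.14] None
30 -1 [0.4, 0.26, 0.15] [ 0.84  0.4   2.38  4.2   0.84 -0.36]
30 -1 [0.575, 0.22, 0.14] [ 0.45  0.52  2.14  3.83  0.64 -0.34]
30 -1 [0.575, 0.04, 0.14] [-0.02  0.47  2.29  3.12  0.67  0.01]
45 1 [0.4, 0.26, 0.15] [0.75 0.27 2.3  4.6  0.5  2.28]
45 1 [0.575, 0.22, 0.14] [0.41 0.44 2.04 4.43 0.3  2.17]
45 1 [0.575, 0.04, 0.14] None
45 -1 [0.4, 0.26, 0.15] [ 0.75  0.27  2.3   4.6   0.5  -0.86]
45 -1 [0.575, 0.22, 0.14] [ 0.41  0.44  2.04  4.43  0.3  -0.98]
45 -1 [0.575, 0.04, 0.14] [-0.02  0.37  2.18  3.08  0.19  0.05]
```

Run:
```python
from h import *
import cv2
r.set_gripper(0.0); print(r.finger_overhang, r.current_opening(), r.current_t())
r.set_joints([.95,0.0,2.1,0,1.14,-.085]); print(r.current_tool_pos(),r.current_t())
r.set_joints([.95,0.0,2.1,3.9,1.14,-.085]); print(r.current_tool_pos(),r.current_t())
d=np.array([np.cos(np.radians(15)),0,-np.sin(np.radians(15))])
x,y=row(-.09,.09)
r.move_to(list(np.array([x,y,.145])-.022*d),q(15,-1)); print(r.current_tool_pos(),r.current_q().round(2) if hasattr(r.current_q(),'round') else r.current_q(),r.current_t())
im=optics.get_image("scene"); cv2.imwrite("pics/s2.png",cv2.resize(im["pixels"][90:300,180:460,::-1],None,fx=2.8,fy=2.8))
np.savez("s2.npz",**im)
im=optics.get_image("wrist"); cv2.imwrite("pics/w2.png",im["pixels"][:,:,::-1])
```

```text
0.022 -0.001854332873264228 0.8667
[0.15678151 0.29939821 0.2485851 ] 1.7417
[0.39147329 0.36654801 0.57699709] 4.9917
[0.44926009 0.21769616 0.15143323] [ 0.64  0.63  2.39  3.81  1.21 -0.08] 6.6667
```

View pics/s2.png

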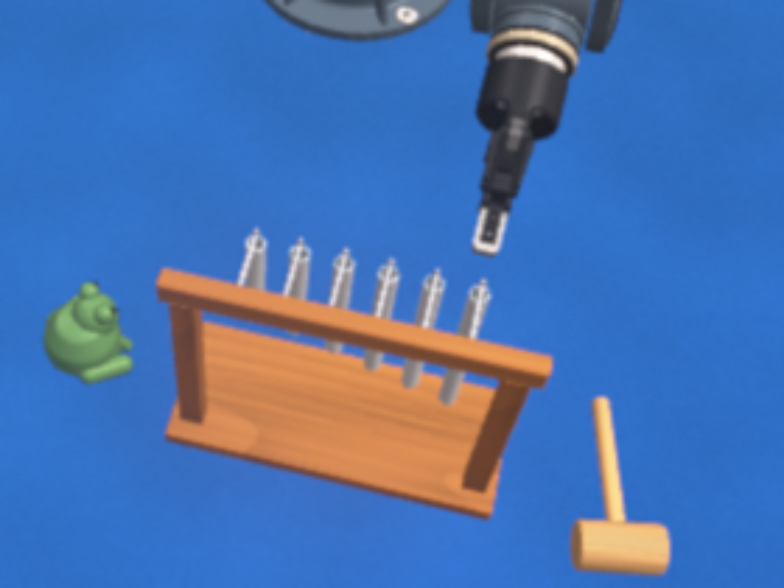

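View pics/w2.png

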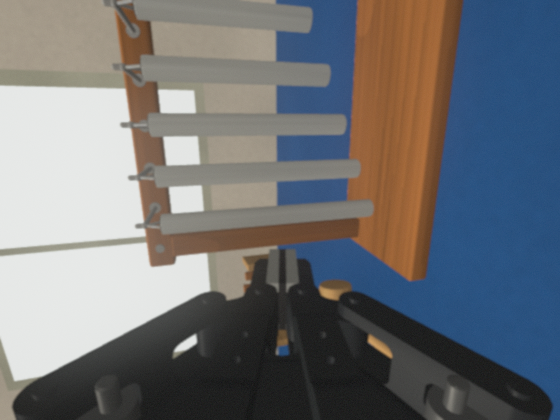

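The scene crop shows the shut fingers in front of the longest tube, with the tip at about full-image pixel (354,179). The wrist view shows tube_1 at row ~215, just ahead of the tips at (282,255). I'll check the tip and tubes by depth.

Run:
```python
from h import *
import cv2
def cl(d,T):
    z=d["depth"]; v,u=np.mgrid[:420,:560]
    P=np.stack([(u-d["cx"])/d["fx"]*z,(v-d["cy"])/d["fy"]*z,z],-1); W=P@T[:3,:3].T+T[:3,3]; W[z==0]=np.nan; return W
d=dict(np.load("s2.npz")); W=cl(d,np.linalg.inv(d["camera_from_world"]))
m=(W[...,0]>.40)&(W[...,0]<.52)&(abs(W[...,1]-.217)<.06)&(W[...,2]>.08)
p=W[m]; o=p[np.argsort(p[:,0])]; print("tip pts",o[-8:].round(3), "y range",p[p[:,0]>.45][:,1].min(),p[p[:,0]>.45][:,1].max())
pos=np.array(r.current_tool_pos()); rot=R.from_quat(r.current_ee_rot()).as_matrix()
w=optics.get_image("wrist"); T=np.eye(4); T[:3,:3]=rot; T[:3,3]=pos; W=cl(w,T@w["mount"])
for lo,hi in((.13,.15),(.17,.19)):
    m=(W[...,2]>lo)&(W[...,2]<hi)&(W[...,0]>.52)&(W[...,0]<.59)&(W[...,1]<.25)
    k,l,s,c=cv2.connectedComponentsWithStats(m.astype(np.uint8))
    for i in range(1,k):
        a=W[l==i]
        if len(a)>30: print(lo,len(a),"xmin",np.percentile(a[:,0],3).round(4),"ymid",(np.percentile(a[:,1],[2,98])).round(3))
m=(W[...,0]<.52)&(W[...,0]>.4)&(W[...,2]>.08); p=W[m]; print("wrist tip",np.percentile(p,99.5,axis=0).round(3),p.max(0).round(3))
```

```text
tip pts [[0.473 0.227 0.146]
 [0.473 0.223 0.153]
 [0.473 0.219 0.148]
 [0.474 0.216 0.156]
 [0.474 0.213 0.155]
 [0.475 0.216 0.153]
 [0.475 0.224 0.152]
 [0.476 0.219 0.155]] y range 0.2071850121693725 0.22873708137304466
0.13 789 xmin 0.555 ymid [0.069 0.083]
0.13 673 xmin 0.5543 ymid [0.104 0.119]
0.13 590 xmin 0.5534 ymid [0.14  0.155]
0.13 521 xmin 0.5527 ymid [0.175 0.19 ]
0.13 465 xmin 0.552 ymid [0.211 0.225]
0.17 794 xmin 0.5547 ymid [0.071 0.083]
0.17 779 xmin 0.5542 ymid [0.104 0.119]
0.17 686 xmin 0.5535 ymid [0.139 0.155]
0.17 597 xmin 0.5527 ymid [0.175 0.19 ]
0.17 529 xmin 0.5519 ymid [0.211 0.225]
wrist tip [0.464 0.226 0.226] [0.469 0.23  0.229]
```

Run:
```python
from h import *
import cv2
d=np.array([np.cos(np.radians(15)),0,-np.sin(np.radians(15))])
def tip(x,y,z=.135): return list(np.array([*row(x,y),z])-.022*d)
r.move_linear(tip(-.04,.104),vel=.1)
for i,y in enumerate(TY):
    r.move_linear(tip(-.032,y+.012),vel=.1)
    r.move_linear(tip(0.0,y-.004),vel=.06)
    if i in(0,5):
        im=optics.get_image("scene"); cv2.imwrite(f"pics/p{i}.png",cv2.resize(im["pixels"][130:270,220:400,::-1],None,fx=4,fy=4))
    r.move_linear(tip(-.032,y-.020),vel=.08)
    print(i,r.current_t(),np.round(r.current_contact_force(),2))
r.move_linear(tip(-.14,-.10),vel=.15); print(r.current_t())
```

```text
0 9.1417 [-0.75  0.06 -0.68]
1 10.7417 [ 0.42  0.86 -0.4 ]
2 12.3417 [-0.51  0.1   0.36]
3 13.9417 [ 0.9  -0.08 -0.27]
4 15.5417 [-0.33  0.26 -0.17]
5 17.1917 [-0.15  0.47  0.15]Traceback (most recent call last):
  File "<stdin>", line 13, in <module>
cell.PlanningError: the arm cannot follow that straight line within its joint ranges
```

View pics/p0.png

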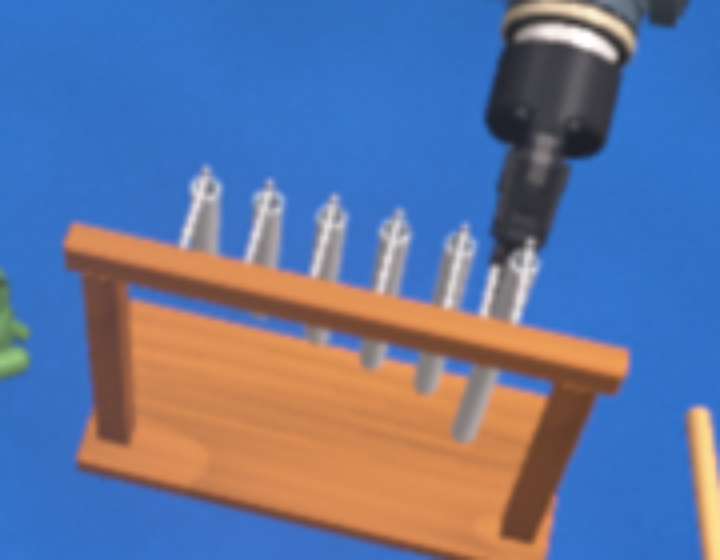

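View pics/p5.png

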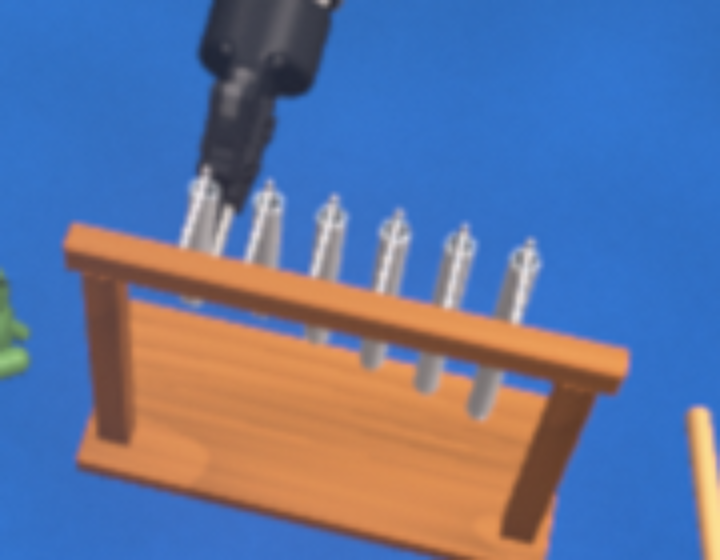

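p0 shows tube_1 pushed towards the rail: its end is at (465,435), against (483,412) at rest. In p5 tube_6's end shows below the rail at (190,300), where it was hidden at rest, so it was pushed too. I'll back the hand away, then check the p5 geometry by projection.

Run:
```python
from h import *
d=np.array([np.cos(np.radians(15)),0,-np.sin(np.radians(15))])
def tip(x,y,z=.135): return list(np.array([*row(x,y),z])-.022*d)
print(r.current_tool_pos(),tip(-.032,-.11),np.round(r.current_q(),2))
for a in(-.12,-.10,-.08,-.06):
    try: r.move_linear(tip(a,-.10),vel=.12); print("ok",a); break
    except r.PlanningError: pass
D=dict(np.load("s2.npz")); C=D["camera_from_world"]
def pr(p):
    c=C@np.r_[p,1]; return (4*(c[0]/c[2]*D["fx"]+D["cx"]-220)).round(),(4*(c[1]/c[2]*D["fy"]+D["cy"]-130)).round()
for y,L in((.09,.187),(-.09,.112)):
    print("hook",pr([*row(0,y),.228]),"end rest",pr([*row(0,y),.228-L]),
     {t:pr([*row(L*np.sin(t),y),.228-L*np.cos(t)]) for t in(.07,.14,.2)},"tip edges",pr([*row(.004,y-.015),.145]),pr([*row(.004,y+.007),.145]))
print(r.current_t())
```

```text
[0.51112838 0.01820553 0.14071879] [np.float64(0.5109558849445768), np.float64(0.018382041932489795), np.float64(0.14069401899225548)] [-0.1   0.66  2.45  3.04  1.28  0.  ]
ok -0.12
hook (np.float64(528.0), np.float64(243.0)) end rest (np.float64(477.0), np.float64(405.0)) {0.07: (np.float64(473.0), np.float64(422.0)), 0.14: (np.float64(470.0), np.float64(439.0)), 0.2: (np.float64(467.0), np.float64(453.0))} tip edges (np.float64(476.0), np.float64(321.0)) (np.float64(514.0), np.float64(330.0))
hook (np.float64(205.0), np.float64(171.0)) end rest (np.float64(203.0), np.float64(278.0)) {0.07: (np.float64(199.0), np.float64(289.0)), 0.14: (np.float64(196.0), np.float64(298.0)), 0.2: (np.float64(193.0), np.float64(307.0))} tip edges (np.float64(177.0), np.float64(252.0)) (np.float64(213.0), np.float64(260.0))
18.0833
```

Run:
```python
from h import *
import cv2
r.sleep(7)
im=optics.get_image("scene")["pixels"]; a=np.load("scene.npz")["pixels"]
df=cv2.absdiff(im,a).max(2); print("diff chimes/frog/mallet",(df[168:300,190:425]>40).sum(), r.current_t())
cv2.imwrite("pics/end.png",cv2.resize(im[130:300,180:440,::-1],None,fx=3,fy=3))
```

```text
diff chimes/frog/mallet 0 25.1333
```

View pics/end.png

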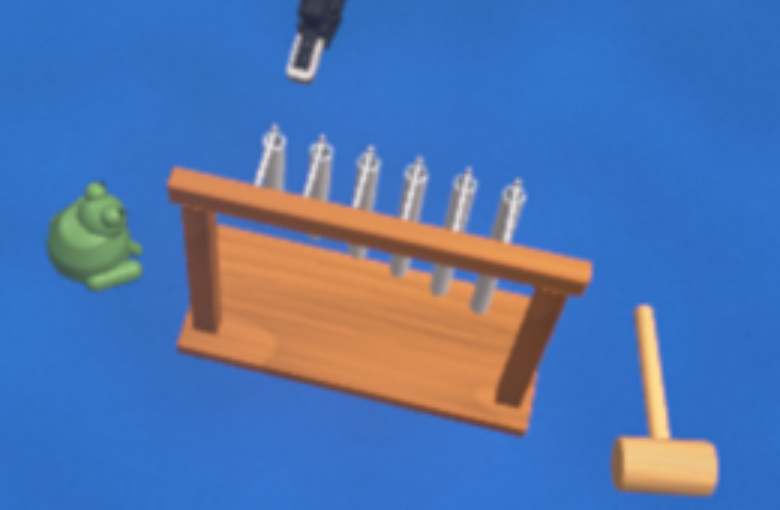

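The image matches the starting one: tubes plumb, frog and mallet where they were, and the hand clear with its tip at (300,75).

```bash
python3 -c "
from cell import r
print(r.hand_in())"
```

```text
the job is handed in; nothing more can be done
None
```

I stroked the six tubes one by one from longest to shortest; pictures confirm the longest and shortest were pushed well out of plumb (the middle four got the same stroke but weren't pictured). I then withdrew the hand, and the tubes, frog and mallet looked the same as at the start, so I handed the job in at about 25 s; no verdict was returned.

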